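Clamp a knee-joint bar for drilling

TASK

Clamp the steel knee-joint bar in the bar clamp, ready for drilling its rivet holes: lay it flat along the clamp, its padded end in the forked rest and its plain flat arm on the anvil, well under the raised foot. Then screw the black knob down (clockwise) until the sprung foot presses firmly on the bar, about a quarter turn past first touch, and let go. Leave the tools and parts lying around where they are.

Things in the scene. Friction and masses are not known exactly. Their poses are not given: they have to be found in the camera images.
- bar_clamp: Grey cast bar clamp, fixed to the bench; base plate 66 x 240 mm, 14 mm thick. Origin: centre of its underside, y along the clamp, x to its back, z up. Anvil at y -75, forked rest at y +85, only the base plate between them. A C-frame column (x +49 to +79, y -97 to -53) carries a head 42 mm across over the anvil, from 82 to 124 mm above the bench; the throat is open to -x, -y and +y
- anvil_top (a point): Centre of the flat steel anvil plate, 44 x 44 mm, 40 mm above the bench, directly below the foot
- rest_top (a point): Centre of the steel flat of the forked rest, 24 mm long along the clamp, 40 mm above the bench like the anvil; an ear 6 mm high stands on either side (-x, +x), 32 mm between them
- foot: Round steel foot, 21 mm across, at the lower end of the spindle; origin: centre of its underside. It starts 14.8 to 17.7 mm above the anvil plate and sinks and rises with the knob. It is sprung: it gives up to 6 mm, about 4 N per mm
- knob_top (a point): Centre of the top of the black fluted hand knob, 45 mm across and 31 mm high, on the upright spindle axis; highest point of the clamp, at the start 194 to 198 mm above the bench. It sinks and rises as it is turned; the stem under it is 19 mm thick
- knob_part (a joint): Turn of the knob, rad: grows clockwise seen from above, range 0 to 6.8, starts at 0.1 to 1.0. Steep thread: clockwise lowers knob and foot by 3.18 mm per rad (20 mm a turn). Turning takes about 0.12 N m; it stays where it is left and pushing on it does not move it
- knee_joint: Steel knee-joint bar, 200 mm long, 0.13 to 0.21 kg, flat on the bench. Origin: mid length and width, at its underside; y along it, z up. Plain flat arm y 0 to +100: 16 mm wide, 0 to 4 mm up. Joint disc at y -5, 26 mm across. Other arm y -9 to -100: 16 mm wide, 5 to 9 mm up, pad below its end (y -77 to -97, 12 mm wide, down to 0). In place, its origin lies above the clamp's, y axes opposed
- flat_arm (a point): Point on the underside of the bar's plain flat arm, at y +75 of the bar: belongs on the middle of the anvil
- pad_end (a point): Point on the underside of the pad below the bar's other end, at y -85 of the bar: belongs on the middle of the forked rest
- wedge_1: Brown hardwood wedge, 30 x 85 x 24 mm, bystander
- strap_coil: Coil of pale strap, 62 mm across, 25 mm high, bystander
- coupling: Nickel tube coupling, 19 x 42 x 17 mm, bystander
Not all that is in view belongs to the job. Several things have the shape of the knee_joint; the one meant has the colours described above.

How it is judged (in metres and radians):
At the end, for the whole second after the job is handed in: Flat arm on the anvil and end pad on the forked rest, each point within 16 mm sideways and 3 mm in height of its place; the foot presses on the bar with more than 8 N; bar and knob at rest (horizontal distance between flat_arm and anvil_top below 0.016 m and horizontal distance between pad_end and rest_top below 0.016 m and z of flat_arm in the frame of anvil_top between -0.003 and 0.003 m and z of pad_end in the frame of rest_top between -0.003 and 0.003 m and contact force between foot and knee_joint above 8 N and linear speed of knee_joint below 0.01 m/s and velocity of joint knob_part between -0.1 and 0.1 rad/s); the robot touches nothing.
It fails at once if a bystander (wedge, strap coil or coupling) is moved more than 30 mm (distance of any of wedge_1, strap_coil, coupling from where it was at the start of the episode above 0.03 m).
It also fails if it takes over 72 s, if anything falls off the work surface, if the arm or the gripper's body presses on something with over 40 N, if the wrist force passes 120 N, or if a joint passes its speed limit or range.

ROBOT

A 6-joint arm with a two-finger parallel gripper is mounted at the origin on a cart in front of the work surface, level with it; the furniture and walls round the work are solid. World frame = base frame: x ahead of the robot, y to its left, z up, the work surface at z = 0. Lengths are in mm, angles in degrees, forces in N, time in s.
With the tool pointing down it reaches from about 325 to 900 mm from the base axis. Payload 6.1 kg.
Tool frame: the origin (TCP) lies on the centre line of the jaws, within the pads' length; the fingertips stand 11 mm ahead of it and the grasp point (between the pads) lies 8 mm behind it (ctrl.tips_ahead is the distance from the TCP to the fingertips, in mm); z points along the fingers, y is the line along which they close (so a half turn about z gives the same grasp; the last joint's range is limited). The gripper opens to 87 mm and grips with 3 to 60 N. Pads are 19 mm wide; open, the fingers measure 117 mm over their backs; the gripper's body (75 mm by 190 mm) begins 51 mm behind the grasp point.
Start: joints at [-76.381, 12.628, 87.462, -0, 79.91, -7.225], TCP at [222.385, -584.09, 233.538] pointing down, gripper open.
Joint ranges: [-170.65, 170.65], [-52.31, 119.04], [5.05, 147.46], [-71.25, 251.25], [11.57, 151.72], [-153.62, 153.62]. Speed limits (degrees/s): [147.25, 147.25, 172.46, 180, 180, 180].

INTERFACE

Orientations are given as a 3x3 rotation matrix whose columns are the frame's x, y, z axes.
In Python, from station import ctrl gives the robot as it stands.
- The arm moves only by the tool apply_moves, never from a script. Its argument "rows" is a list that holds one entry, the list of rows, each a list of 7 numbers: the shift along the tool's x, y, z in m, then the turn, a rotation vector about the tool's x, y, z in degrees, then the opening, from 0 (shut) to 1 (fully open). A call has 1 to 10 rows; each row shifts and turns the commanded pose from where the row before left it, along the tool's axes as they then stand; what a row does not reach is not made up. A row lasts 1/10 s, in which the tool goes at most 50 mm and 8.59 degrees, less where a joint would pass 70% of its speed; a pose out of reach is approached as far as the arm can. A call with a gripper value outside its range is refused whole. The fingers move at their own pace and stop on an object; "squeeze" is the grip in N (left out, the last holds). Time passes only in rows, so rows that do not move let the fingers close. It gives the time, the measured TCP pose, the force, the opening and the grip force at its end, in the units of the state.
- ctrl.get_state(): the state, without advancing time (a new reading comes with each control period).
- ctrl.camera(name): name is "scene" or "top" or "wrist"; returns (picture, depth): 400x640x3 uint8, red, green, blue; 400x640 float32, mm along the optical axis (not along the pixel's ray), 0 where there is no reading.
- ctrl.calibration(name): a dict with "vertical_fov" (degrees; the focal length in pixels is half the picture's height over the tangent of half this angle, whatever the lens; pixels are square), "cx", "cy" (the principal point, pixels), "R" (3x3) and "t" (3): a world point X has camera coordinates R X + t. Camera axes: x right, y down, z forward; pixel columns grow to the right and rows downward; lengths in mm; the calibration is good to about 2 mm. The wrist camera is an equidistant fisheye: a pixel r from the principal point sees the ray r / f radians off the axis. A picture is of the moment at which its call begins: read the wrist's pose just before it. calibration takes no time and is no camera call; for the wrist camera it gives the pose at the moment of the call.
- ctrl.sign_off(): hands the job in; it is judged then, once.
The state is a dict: "time_s": time; "joint_positions": joint angles; "joint_vel": joint speeds; "joint_efforts": joint torques, N m; "position": TCP position; "tool_rot": TCP orientation; "force": force on the tool from outside, world axes, zero at the start; "wrist_torque": the same for the moment, N m; "finger_gap": finger opening in mm; "gripper_force": force on a finger pad.
Only numpy, scipy, OpenCV 4.12 (cv2) and the standard library are available. Lean on these libraries where they do the work, as an engineer would, in place of code of your own. Each camera call takes 0.05 s, during which the arm holds its last target. There are 200 camera calls.

## Working session

There is one attempt and no reset: what is moved stays moved. The work goes in short steps, Python scripts to look and compute and a tool call to move; the robot and the scene stay as the last step left them, time stands still between calls to the robot, and variables do not carry over. Pictures are saved under pics/ and viewed, at most 10 in all, crops included, and the job is handed in when it is done.

Besides the shell and the picture viewer there is one more tool, called as name(argument=value, ...), one argument or row to a line, values as JSON. apply_moves: Moves the arm, as the interface text tells. Its arguments: {"type":"object","properties":{"rows":{"type":"array"},"squeeze":{"type":"number"}},"required":["rows"]}

```bash
ls; mkdir -p pics; cat > h.py <<'E'
import numpy as np, cv2
from station import ctrl
def cal(n):
    c=ctrl.calibration(n); f=200/np.tan(np.radians(c["vertical_fov"])/2)
    return f,c["cx"],c["cy"],np.array(c["R"]),np.array(c["t"])
def ray(n,u,v,c=None):
    f,cx,cy,R,t=c or cal(n); d=np.array([u-cx,v-cy],float)
    if n=="wrist":
        r=np.hypot(*d); th=r/f; k=np.sin(th)/max(r,1e-9); d=np.array([d[0]*k,d[1]*k,np.cos(th)])
    else: d=np.array([d[0]/f,d[1]/f,1])
    return -R.T@t, R.T@d
def onplane(n,u,v,z,c=None):
    o,d=ray(n,u,v,c); return o+d*(z-o[2])/d[2]
def proj(n,X,c=None):
    f,cx,cy,R,t=c or cal(n); p=R@np.array(X,float)+t
    if n=="wrist":
        r=np.hypot(p[0],p[1]); th=np.arctan2(r,p[2]); return cx+f*th*p[0]/r, cy+f*th*p[1]/r
    return cx+f*p[0]/p[2], cy+f*p[1]/p[2]
def cloud(n,depth):
    f,cx,cy,R,t=cal(n); v,u=np.mgrid[:400,:640]
    P=np.stack([(u-cx)/f*depth,(v-cy)/f*depth,depth],-1)
    return (P-t)@R
def save(n,im): cv2.imwrite("pics/"+n,im[...,::-1])
E
python3 - <<'E'
from h import *
for n in("top","scene"):
    im,d=ctrl.camera(n); save(n+"0.png",im); np.save(n+"_d.npy",d); np.save(n+"_i.npy",im)
    f,cx,cy,R,t=cal(n); print(n,f,cx,cy,-R.T@t)
s=ctrl.get_state(); print(s)
E
```

```text
pics
top 443.9351890820573 318.8291675009905 203.0645584128925 [ 416.10980493  352.49674457 1446.87000338]
scene 366.55333922466855 319.6217680127646 201.63832584469384 [-237.92799685  749.39464129  642.64199596]
{'time_s': 0.1, 'joint_positions': array([-7.63802566e+01,  1.26717101e+01,  8.75202656e+01, -1.21229235e-03,
        7.99115316e+01, -7.22608788e+00]), 'joint_vel': array([-0.07496761,  0.03378925, -0.14188566, -0.03423678, -0.03948725,
       -0.03854097]), 'joint_efforts': array([ 9.66397420e-04, -4.95945132e+01, -3.88518047e+01,  7.01878010e-02,
        5.15650352e-02, -5.56112946e-05]), 'position': array([ 222.25559167, -583.55015802,  232.526223  ]), 'tool_rot': array([[ 9.34540045e-01,  3.55857703e-01, -4.45644718e-04],
       [ 3.55857922e-01, -9.34538428e-01,  1.75083664e-03],
       [ 2.06576590e-04, -1.79481315e-03, -9.99998368e-01]]), 'force': array([-1.47870743, -0.35762758, -0.49588713]), 'wrist_torque': array([0.01326712, 0.02793388, 0.04407094]), 'gripper_force': 0.0, 'finger_gap': 86.81852900990675}
```

View pics/top0.png

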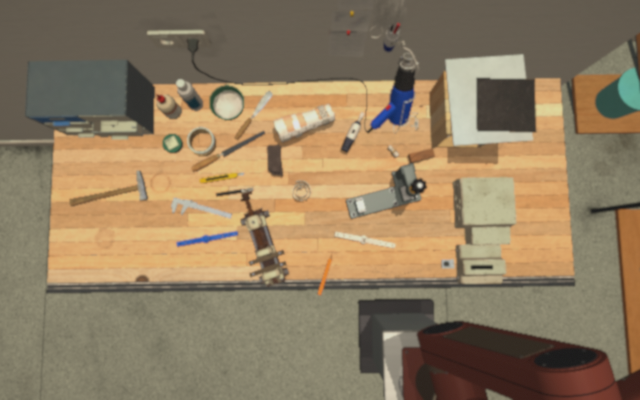

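View pics/scene0.png

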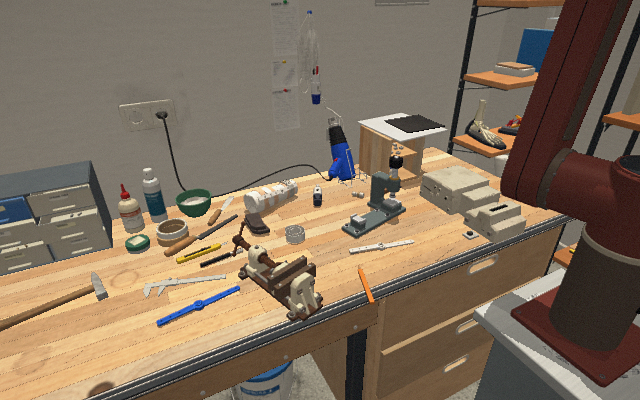

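Top view: the candidates shaped like a knee-joint bar are the pale steel one at top (365,239) and the blue one at (207,239). The vernier caliper at (200,208) and the orange pencil at (325,275) have other shapes. The steel one fits the description. The clamp is at (385,200) with its knob at (418,186). Next I check the choice in a close crop and measure.

```bash
python3 - <<'E'
from h import *
top=np.load("top_i.npy"); sc=np.load("scene_i.npy")
a=cv2.resize(top[140:260,320:440],(480,480),interpolation=cv2.INTER_CUBIC)
b=cv2.resize(sc[140:260,335:425],None,fx=3.4,fy=4,interpolation=cv2.INTER_CUBIC)
save("crop0.png",np.hstack([a,b]))
d=np.load("top_d.npy"); P=cloud("top",d)
for u,v in[(365,239),(337,235),(393,244),(418,186),(385,200),(350,208),(300,250),(407,170),(207,239)]: print(u,v,np.round(P[v,u]),np.round(onplane("top",u,v,0)))
m=(P[...,2]>2)&(P[...,2]<16)
roi=np.zeros_like(m); roi[228:252,328:402]=1; m&=roi
q=P[m]; print(m.sum(),q.mean(0))
# saturation mask
hsv=cv2.cvtColor(top,cv2.COLOR_RGB2HSV); m2=(hsv[...,1]<75)&(roi>0); vv,uu=np.nonzero(m2); print(m2.sum(),cv2.minAreaRect(np.stack([uu,vv],1).astype(np.float32)), )
E
```

```text
365 239 [445. 209.   3.] [445. 209.   0.]
337 235 [459. 300.   9.] [459. 299.   0.]
393 244 [427. 119.   5.] [427. 118.   0.]
418 186 [589.  73. 193.] [616.  30.   0.]
385 200 [569. 142.  15.] [571. 140.   0.]
350 208 [545. 256.  14.] [546. 255.   0.]
300 250 [412. 420.  -5.] [412. 420.   0.]
407 170 [648.  89. 124.] [669.  65.   0.]
207 239 [452. 721.   8.] [452. 722.   0.]
527 [443.38291671 215.97587201   5.35071333]
324 ((364.441162109375, 239.23532104492188), (60.63390350341797, 8.00367546081543), 14.03624439239502)
```

View pics/crop0.png

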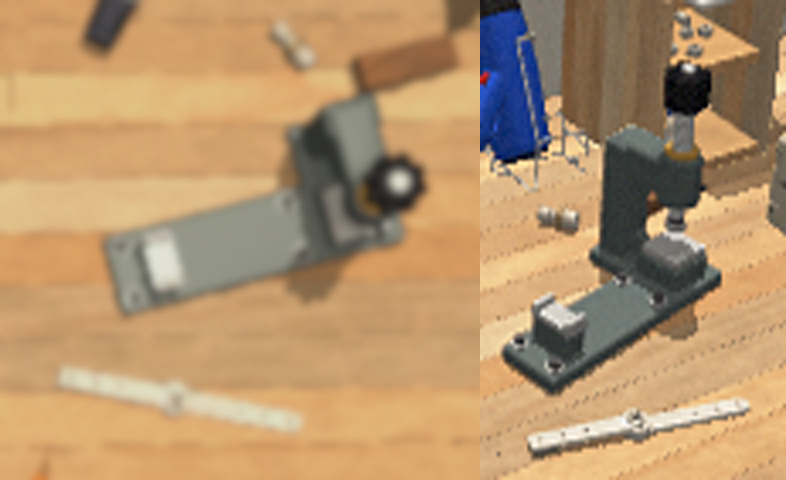

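The crop confirms the pale steel bar at top (365,239). Its left end (337,235) is at about 9 mm, so that is the raised, padded end, and it already points toward the rest. Now I move over it for a close look.

apply_moves(
  rows=[
    [[0, 0, -0.04, 0, 0, 0, 1], [0, 0, -0.04, 0, 0, 0, 1], [0.03, -0.0375, -0.01, 0, 0, 0, 1], [0.03, -0.0375, 0, 0, 0, 0, 1], [0.03, -0.0375, 0, 0, 0, 0, 1], [0.03, -0.0375, 0, 0, 0, 0, 1], [0.03, -0.0375, 0, 0, 0, 0, 1], [0.03, -0.0375, 0, 0, 0, 0, 1], [0.03, -0.0375, 0, 0, 0, 0, 1], [0.03, -0.0375, 0, 0, 0, 0, 1]],
  ],
)

```text
time_s: 1.1
position: [339.9, -216.4, 323.2]
tool_rot: [[0.935, 0.355, 0.0], [0.355, -0.935, 0.0], [0.0, -0.0, -1.0]]
force: [1.5, -0.3, -0.6]
finger_gap: 87.0
gripper_force: 0.0
```

apply_moves(
  rows=[
    [[0.03, -0.0375, 0, 0, 0, 0, 1], [0.03, -0.0375, 0, 0, 0, 0, 1], [0.03, -0.0375, 0, 0, 0, 0, 1], [0.03, -0.0375, 0, 0, 0, 0, 1], [0.03, -0.0375, 0, 0, 0, 0, 1], [0.03, -0.0375, 0, 0, 0, 0, 1], [0.03, -0.0375, 0, 0, 0, 0, 1], [0.03, -0.0375, 0, 0, 0, 0, 1], [0.03, -0.0375, 0, 0, 0, 0, 1], [0, 0, 0, 0, 0, 0, 1]],
  ],
)

```text
time_s: 2.1
position: [472.1, 197.9, 322.1]
tool_rot: [[0.933, 0.361, -0.002], [0.361, -0.933, 0.001], [-0.002, -0.002, -1.0]]
force: [-0.2, -1.3, -0.0]
finger_gap: 87.1
gripper_force: 0.0
```

apply_moves(
  rows=[
    [[0, 0, 0, 0, 0, -8.5, 1], [0, 0, 0, 0, 0, -8.5, 1], [0, 0, 0, 0, 0, -8.5, 1], [0, 0, 0, 0, 0, -8.5, 1], [0, 0, 0, 0, 0, -8.5, 1], [0, 0, 0, 0, 0, -8.5, 1], [0, 0, 0, 0, 0, -8, 1], [0, 0, 0, 0, 0, 0, 1], [0, 0, 0, 0, 0, 0, 1]],
  ],
)

```text
time_s: 3.0
position: [472.0, 192.7, 323.3]
tool_rot: [[0.181, 0.984, -0.0], [0.984, -0.181, -0.0], [-0.0, -0.0, -1.0]]
force: [0.4, 0.4, 0.0]
finger_gap: 86.7
gripper_force: 0.0
```

```bash
python3 - <<'E'
from h import *
c=cal("wrist"); im,d=ctrl.camera("wrist"); save("w0.png",im); np.save("w0_i.npy",im); np.save("w0_d.npy",d)
f,cx,cy,R,t=c; print(f,cx,cy,-R.T@t,R[2]); print(ctrl.get_state()["joint_positions"])
import pickle; pickle.dump(c,open("w0_c.pkl","wb"))
for p in[(459,300,9),(427,119,4),(445,209,9),(589,73,196),(552,245,40)]: print(p,proj("wrist",p,c))
E
```

```text
309.70691628693146 317.50409245054436 200.91619175117935 [486.21494549 272.36156856 474.3412569 ] [-0.0541651  -0.29051773 -0.95533533]
[ 1.33539416e+01 -5.90713123e+00  9.72753558e+01 -6.90567023e-03
  8.86512162e+01  2.37267724e+01]
(459, 300, 9) (np.float64(296.2159377972413), np.float64(93.36799722619928))
(427, 119, 4) (np.float64(298.75437136540177), np.float64(210.45094190503443))
(445, 209, 9) (np.float64(298.54652007792225), np.float64(154.15418413259675))
(589, 73, 196) (np.float64(441.0720330237941), np.float64(279.4568874884765))
(552, 245, 40) (np.float64(367.52596094527007), np.float64(119.40474328492083))
```

View pics/w0.png

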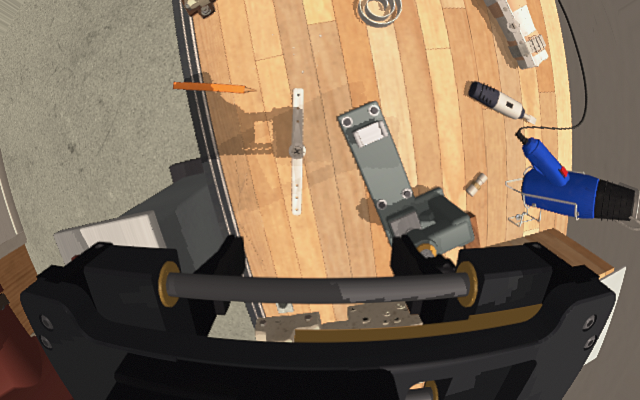

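The wrist view shows the bar from (297,90), the padded end, to (297,213), the flat end, with its disc at (297,151). The rest plate is at (369,135). The knob is hidden by the gripper. Now I measure.

```bash
python3 - <<'E'
from h import *
import pickle
c=pickle.load(open("w0_c.pkl","rb")); im=np.load("w0_i.npy"); d=np.load("w0_d.npy")
hsv=cv2.cvtColor(im,cv2.COLOR_RGB2HSV)
def blob(seed,box,smax=60,vmin=90):
    m=((hsv[...,1]<smax)&(hsv[...,2]>vmin)).astype(np.uint8); r=np.zeros_like(m); x0,y0,x1,y1=box; r[y0:y1,x0:x1]=1
    n,l,s,ce=cv2.connectedComponentsWithStats(m*r); i=1+np.argmax(s[1:,4]); print("blob",s[i],ce[i]); v,u=np.nonzero(l==i); return u,v
u,v=blob(None,(280,80,312,222))
def W(u,v,z): return np.array([onplane("wrist",a,b,z,c)[:2] for a,b in zip(u,v)])
pr=W(u,v,np.where(v<151,0,0)[0])
z=np.where(v<151,9,4); w=np.array([onplane("wrist",a,b,zz,c)[:2] for a,b,zz in zip(u,v,z)])
rc=cv2.minAreaRect(w.astype(np.float32)); print("bar",rc)
a=w[v<100].mean(0); b=w[v>203].mean(0); print("ends",a,b,"disc",w[abs(v-151)<5].mean(0))
k=(b-a)/np.linalg.norm(b-a); print("bar +y dir",k, "heading",np.degrees(np.arctan2(k[1],k[0]))); pj=w@k; n=np.array([-k[1],k[0]]); print("len",pj.min(),pj.max(),"mid",k*(pj.min()+pj.max())/2+n*np.median(w@n))
u,v=blob(None,(352,115,392,150),60,190); w=W(u,v,40); print("rest",cv2.minAreaRect(w.astype(np.float32)),w.mean(0))
# base plate holes/top corners: depth at few, base mask
print("depth rest",d[135,369],d[151,290],d[180,330])
# base plate left/right edges at rows
g=((hsv[...,1]<70)&(hsv[...,2]<150)&(hsv[...,2]>50)).astype(np.uint8)
E=[]
for row in range(140,200,6):
    x=np.nonzero(g[row,335:420])[0]+335; r=x[np.r_[True,np.diff(x)==1].cumprod()>0] if len(x) else x
    L,Rr=onplane("wrist",x[0],row,14,c)[:2],onplane("wrist",x[-1],row,14,c)[:2]; print(row,x[0],x[-1],L.round(1),Rr.round(1),np.linalg.norm(L-Rr).round(1))
# knob from top cam
top=np.load("top_i.npy"); D=np.load("top_d.npy"); P=cloud("top",D); m=(P[...,2]>175)&(P[...,2]<215); m[:,:408]=0; m[:,430:]=0; m[:172]=0; m[200:]=0
vv,uu=np.nonzero(m); print("knob",len(uu),uu.min(),uu.max(),vv.min(),vv.max(),P[m][:,:].mean(0),np.percentile(P[m][:,2],[5,50,95]))
h2=cv2.cvtColor(top,cv2.COLOR_RGB2HSV); kk=(h2[...,2]<60); kk[:,:405]=0; kk[:,432:]=0; kk[:172]=0; kk[200:]=0
vv,uu=np.nonzero(kk); print(len(uu),uu.min(),uu.max(),vv.min(),vv.max(), onplane("top",(uu.min()+uu.max())/2,(vv.min()+vv.max())/2,195))
E
```

```text
blob [ 289   88   17  127 1275] [296.9027451  149.86588235]
bar ((442.4158630371094, 210.61997985839844), (198.3326416015625, 24.58702278137207), 74.9746322631836)
ends [461.48227102 298.93060276] [423.31818926 122.52011845] disc [443.41178884 214.03936509]
bar +y dir [-0.2114454  -0.97738981] heading -102.20706959171972
len -398.4860619367898 -200.28160424783835 mid [442.33351876 210.61652636]
blob [355 122  29  25 411] [368.49391727 134.36253041]
rest ((550.0320434570312, 223.66236877441406), (36.784297943115234, 23.840822219848633), 14.182243347167969) [550.03456779 223.81877822]
depth rest 426.48883 463.73587 485.57968
140 347 392 [520.5 217.8] [588.4 206.9] 68.8
146 350 394 [523.4 208.1] [590.2 197.3] 67.7
152 352 397 [525.  198.6] [593.7 187.3] 69.7
158 355 399 [528.  188.8] [595.7 177.6] 68.6
164 358 401 [531.1 178.9] [597.7 167.7] 67.5
170 360 403 [532.7 169.2] [599.7 157.8] 68.0
176 363 406 [535.9 159.1] [603.5 147.5] 68.6
182 365 408 [537.6 149.1] [605.7 137.3] 69.2
188 368 411 [540.9 138.8] [609.7 126.7] 69.9
194 370 412 [542.7 128.7] [610.4 116.5] 68.8
knob 190 410 426 178 194 [589.22501786  73.23908403 193.2041373 ] [180.81854495 193.72353889 198.93311323]
68 405 424 180 193 [587.43506432  83.77094932 195.        ]
```

apply_moves(
  rows=[
    [[0.04, -0.0, 0.0, 0, 0, 1.8, 0.6], [0, -0.032, 0.03, 0, 0, 0, 0.6], [0, 0, 0.045, 0, 0, 0, 0.6], [0, 0, 0.045, 0, 0, 0, 0.6], [0, 0, 0.045, 0, 0, 0, 0.6], [0, 0, 0.045, 0, 0, 0, 0.6], [0, 0, 0.03, 0, 0, 0, 0.6], [0, 0, 0.02, 0, 0, 0, 0.6], [0, 0, 0, 0, 0, 0, 0.6], [0, 0, 0, 0, 0, 0, 0.6]],
  ],
)

```text
time_s: 4.05
position: [448.0, 239.1, 63.9]
tool_rot: [[0.209, 0.978, -0.0], [0.978, -0.209, -0.0], [-0.0, -0.0, -1.0]]
force: [0.6, 0.3, 0.1]
finger_gap: 52.2
gripper_force: 0.0
```

```bash
python3 - <<'E'
from h import *
c=cal("wrist"); im,d=ctrl.camera("wrist"); save("w1.png",im)
print(ctrl.get_state()["position"])
for p in[(448.2,238,9),(442.3,210.6,9),(462,299,9)]: print(p,proj("wrist",p,c))
E
```

```text
[448.85369704 239.45545424  64.81532277]
(448.2, 238, 9) (np.float64(318.8841805135039), np.float64(225.33535169381955))
(442.3, 210.6, 9) (np.float64(318.76464482539296), np.float64(259.96359389341194))
(462, 299, 9) (np.float64(320.1141834237382), np.float64(137.12191643978292))
```

View pics/w1.png

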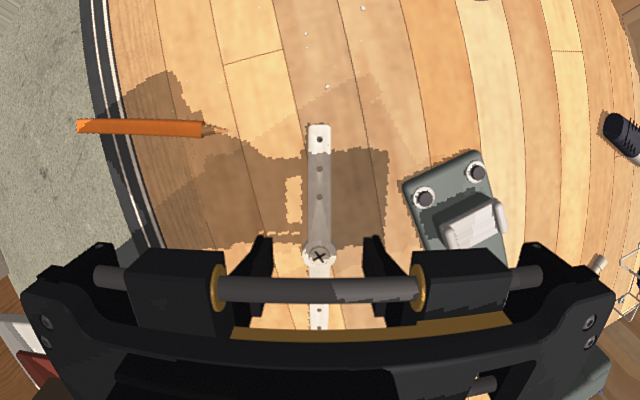

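The bar lies centred between the fingers, with its disc at (319,256) and padded tip at (319,124). Now descend and grip.

apply_moves(
  rows=[
    [[0, 0, 0.03, 0, 0, 0, 0.6], [0, 0, 0.018, 0, 0, 0, 0.6], [0, 0, 0.001, 0, 0, 0, 0.6], [0, 0, 0, 0, 0, 0, 0], [0, 0, 0, 0, 0, 0, 0], [0, 0, 0, 0, 0, 0, 0], [0, 0, 0, 0, 0, 0, 0], [0, 0, 0, 0, 0, 0, 0], [0, 0, 0, 0, 0, 0, 0]],
  ],
  squeeze=45,
)

```text
time_s: 5.0
position: [448.3, 239.3, 15.0]
tool_rot: [[0.207, 0.978, 0.001], [0.978, -0.207, 0.0], [0.0, 0.001, -1.0]]
force: [0.3, -0.1, 2.6]
finger_gap: 15.7
gripper_force: 45.0
```

apply_moves(
  rows=[
    [[0, 0, -0.03, 0, 0, 0, 0], [0, 0, -0.045, 0, 0, 0, 0], [0, 0, -0.01, 0, 0, -6.5, 0], [0, 0, 0, 0, 0, -6.5, 0], [0, 0, 0, 0, 0, -6.5, 0], [0, 0, 0, 0, 0, -6.5, 0], [-0.016, 0.032, 0, 0, 0, 0, 0], [-0.015, 0.032, 0, 0, 0, 0, 0], [-0.015, 0.031, 0, 0, 0, 0, 0], [0, 0, 0, 0, 0, 0, 0]],
  ],
)

```text
time_s: 6.0
position: [554.7, 216.5, 99.5]
tool_rot: [[-0.241, 0.971, 0.002], [0.971, 0.241, 0.0], [-0.0, 0.002, -1.0]]
force: [-0.3, 0.2, -1.8]
finger_gap: 16.1
gripper_force: 45.0
```

```bash
python3 - <<'E'
from h import *
for k in range(1):
    c=cal("wrist"); im,d=ctrl.camera("wrist"); save("w2.png",im)
ims,ds=ctrl.camera("scene"); T,dt=ctrl.camera("top"); np.save("T2.npy",T)
save("v2.png",np.hstack([cv2.resize(im[60:340,170:520],(400,320)),cv2.resize(ims[140:260,330:430],(380,320),interpolation=cv2.INTER_CUBIC)]))
s=ctrl.get_state(); print(s["position"],s["tool_rot"],s["finger_gap"])
E
```

```text
[549.95246619 217.40500581  98.53370192] [[-2.42407473e-01  9.70170954e-01 -2.63397549e-03]
 [ 9.70174509e-01  2.42407122e-01 -4.56584432e-04]
 [ 1.95529465e-04 -2.66609536e-03 -9.99996427e-01]] 15.963719294070499
```

View pics/v2.png

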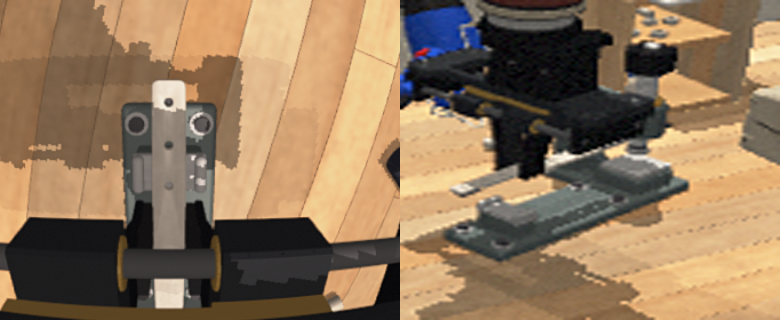

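Bar centre line and rest are both at crop x≈168, so the bar is aligned with the clamp. Now lower to 5 mm over the rest level.

apply_moves(
  rows=[
    [[0, 0, 0.015, 0, 0, 0, 0], [0, 0, 0.015, 0, 0, 0, 0], [0, 0, 0.009, 0, 0, 0, 0], [0, 0, 0, 0, 0, 0, 0], [0, 0, 0, 0, 0, 0, 0], [0, 0, 0, 0, 0, 0, 0]],
  ],
)

```text
time_s: 6.75
position: [551.3, 217.7, 60.7]
tool_rot: [[-0.243, 0.97, 0.0], [0.97, 0.243, 0.0], [-0.0, 0.0, -1.0]]
force: [0.2, 0.4, -2.1]
finger_gap: 15.7
gripper_force: 45.0
```

apply_moves(
  rows=[
    [[-0.008, 0, 0, 0, 0, 0, 0], [-0.008, 0, 0, 0, 0, 0, 0], [-0.008, 0, 0, 0, 0, 0, 0], [-0.008, 0, 0, 0, 0, 0, 0], [-0.008, 0, 0, 0, 0, 0, 0], [-0.006, 0, 0, 0, 0, 0, 0], [-0.004, 0, 0, 0, 0, 0, 0], [0, 0, 0, 0, 0, 0, 0], [0, 0, 0, 0, 0, 0, 0], [0, 0, 0, 0, 0, 0, 0]],
  ],
)

```text
time_s: 7.75
position: [563.3, 169.4, 60.5]
tool_rot: [[-0.243, 0.97, -0.0], [0.97, 0.243, 0.0], [0.0, -0.0, -1.0]]
force: [0.0, 0.6, -1.9]
finger_gap: 15.6
gripper_force: 45.0
```

apply_moves(
  rows=[
    [[0, 0, 0.002, 0, 0, 0, 0], [0, 0, 0.002, 0, 0, 0, 0], [0, 0, 0.001, 0, 0, 0, 0], [0, 0, 0, 0, 0, 0, 0], [0, 0, 0, 0, 0, 0, 0]],
  ],
)

```text
time_s: 8.25
position: [563.3, 169.1, 55.5]
tool_rot: [[-0.243, 0.97, -0.0], [0.97, 0.243, -0.0], [0.0, -0.0, -1.0]]
force: [0.1, 0.9, -0.8]
finger_gap: 15.8
gripper_force: 45.0
```

```bash
python3 - <<'E'
from h import *
im,d=ctrl.camera("wrist"); ims,ds=ctrl.camera("scene")
save("v3.png",np.hstack([cv2.resize(im[60:340,170:520],(400,320)),cv2.resize(ims[140:260,330:430],(380,320),interpolation=cv2.INTER_CUBIC)]))
s=ctrl.get_state(); print(s["position"],s["force"],s["finger_gap"])
E
```

```text
[563.39207305 169.13000156  55.59752014] [ 0.1302885   0.13690728 -1.33552654] 15.751583064571824
```

View pics/v3.png

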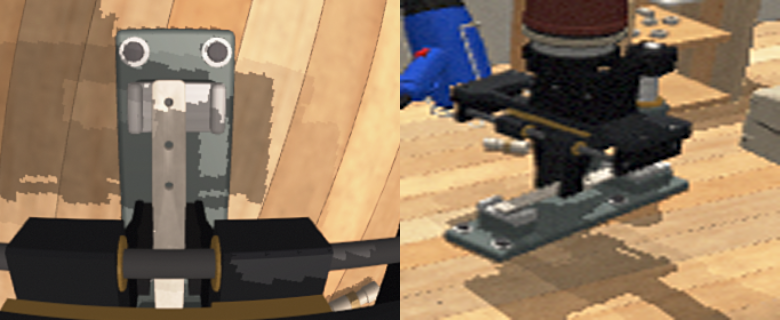

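The padded end lies on the rest, but about 3.5 mm toward −x (bar at x=168, ear midpoint at x≈176). I shift 3 mm, settle it and release.

apply_moves(
  rows=[
    [[0, 0.003, 0, 0, 0, 0, 0], [0, 0, 0.001, 0, 0, 0, 0], [0, 0, 0, 0, 0, 0, 0], [0, 0, 0, 0, 0, 0, 0]],
  ],
)

```text
time_s: 8.75
position: [567.0, 169.9, 55.0]
tool_rot: [[-0.243, 0.97, 0.001], [0.97, 0.243, 0.0], [-0.0, 0.001, -1.0]]
force: [1.2, 0.6, 2.1]
finger_gap: 15.5
gripper_force: 45.0
```

apply_moves(
  rows=[
    [[0, 0, 0, 0, 0, 0, 0.4], [0, 0, 0, 0, 0, 0, 0.5], [0, 0, 0, 0, 0, 0, 0.5], [0, 0, -0.02, 0, 0, 0, 0.5], [0, 0, -0.05, 0, 0, 0, 0.5], [0, 0, -0.05, 0, 0, 0, 0.5], [0, 0, -0.05, 0, 0, 0, 0.5], [0, 0, -0.05, 0, 0, 0, 0.5], [0, 0, -0.05, 0, 0, 0, 0.5], [0, 0, 0, 0, 0, 0, 0.8]],
  ],
)

```text
time_s: 9.75
position: [569.5, 170.4, 334.3]
tool_rot: [[-0.243, 0.97, 0.015], [0.97, 0.243, 0.002], [-0.001, 0.015, -1.0]]
force: [0.2, -0.3, 0.6]
finger_gap: 46.6
gripper_force: 0.0
```

apply_moves(
  rows=[
    [[-0.045, 0, 0, 0, 0, 0, 0.8], [-0.045, 0, 0, 0, 0, 0, 0.8], [-0.045, 0, 0, 0, 0, 0, 0.8], [-0.045, 0, 0, 0, 0, 0, 0.8], [-0.01, 0, 0, 0, 0, 0, 0.8], [0, 0, 0, 0, 0, 0, 0.8], [0, 0, 0, 0, 0, 0, 0.8], [0, 0, 0, 0, 0, 0, 0.8]],
  ],
)

```text
time_s: 10.55
position: [612.1, -12.9, 324.5]
tool_rot: [[-0.244, 0.97, -0.0], [0.97, 0.244, 0.001], [0.001, -0.0, -1.0]]
force: [-0.4, 0.3, 0.2]
finger_gap: 69.6
gripper_force: 0.0
```

```bash
python3 - <<'E'
from h import *
import pickle
c=cal("wrist"); im,d=ctrl.camera("wrist"); save("w4.png",im); np.savez("w4.npz",im=im,d=d); pickle.dump(c,open("w4_c.pkl","wb"))
s=ctrl.get_state(); print(s["position"],s["joint_positions"])
f,cx,cy,R,t=c; print(-R.T@t)
v,u=np.mgrid[:400,:640]; r=np.hypot(u-cx,v-cy)+1e-9; th=r/f; k=np.tan(th)/r
P=(np.stack([(u-cx)*k*d,(v-cy)*k*d,d],-1)-t)@R
m=(np.hypot(P[...,0]-589,P[...,1]-70)<35)&(P[...,2]>150)&(P[...,2]<215)&(d>0)
q=P[m]; print(m.sum(),np.percentile(q[:,2],[5,50,90,99])); v,u=np.nonzero(m); print(u.min(),u.max(),v.min(),v.max())
tp=q[q[:,2]>np.percentile(q[:,2],95)-4]; print("top pts",tp.mean(0),cv2.minEnclosingCircle(tp[:,:2].astype(np.float32)))
for p in[(589,70,196),(589,70,44),(550,224,45)]: print(proj("wrist",p,c))
save("v4.png",cv2.resize(im[20:320,170:520],(700,600)))
E
```

```text
[612.16546736 -12.79748917 324.59194588] [-8.58635034e+00  8.45709774e+00  8.25449724e+01  2.45552681e-02
  8.90011076e+01 -2.27483481e+01]
[591.68491217  65.53462519 475.51409497]
1637 [192.03747981 195.13033101 197.11034623 198.45316344]
294 342 81 128
top pts [591.31170249  69.14321749 195.78151583] ((590.7644653320312, 68.77188873291016), 21.44679832458496)
(np.float64(315.9233068080815), np.float64(102.81064570485407))
(np.float64(316.52498040762316), np.float64(104.75546195525989))
(np.float64(316.3405645931988), np.float64(-4.292990316253196))
```

View pics/v4.png

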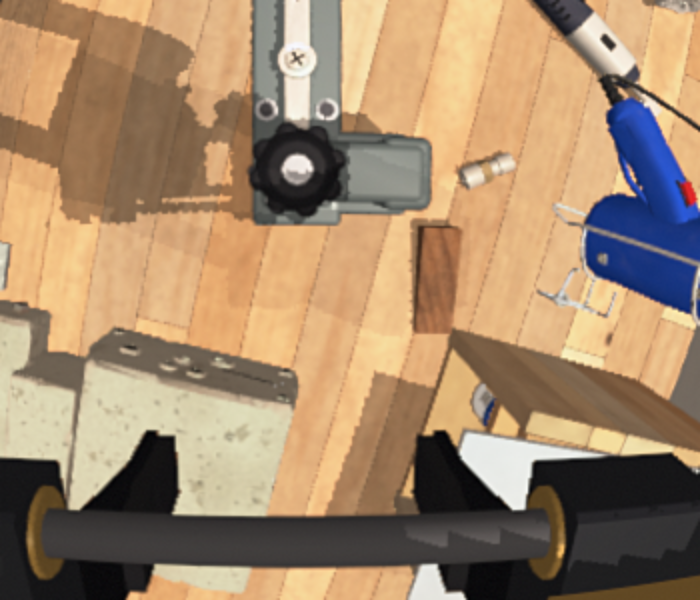

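Crop shows the bar straight on the clamp with its disc at (297,58). The knob is centred at crop (298,169), so pixel (319,104.6). The wedge and coupling are untouched. Next I refine the knob position and height, and check the neighbouring heights.

```bash
python3 - <<'E'
from h import *
import pickle
c=pickle.load(open("w4_c.pkl","rb")); f,cx,cy,R,t=c
ds=np.stack([np.load("w4.npz")["d"]]+[ctrl.camera("wrist")[1] for _ in range(6)])
d=np.median(ds,0)
v,u=np.mgrid[:400,:640]; r=np.hypot(u-cx,v-cy)+1e-9; th=r/f; k=np.tan(th)/r
P=(np.stack([(u-cx)*k*d,(v-cy)*k*d,d],-1)-t)@R
def z(x,y,w=3):
    U,V=170+x/2,20+y/2; U,V=int(U),int(V); q=P[V-w:V+w+1,U-w:U+w+1].reshape(-1,3); return np.median(q,0).round(1)
for n,x,y in[("cap",297,169),("kn",275,169),("kn",320,169),("kn",297,145),("kn",297,195),("disc",297,58),("flat",296,100),("base",320,75),("colTop",390,170),("bench",200,150),("bench",380,290),("wedge",438,280),("boxB",190,430),("cab",600,480),("cab2",480,350),("boxL",40,400)]: print(n,z(x,y))
print(onplane("wrist",319,104.6,190,c))
E
```

```text
cap [591.1  69.4 197.3]
kn [581.5  67.1 195.9]
kn [601.4  72.1 196. ]
kn [588.4  79.9 195.8]
kn [593.9  58.  195.7]
disc [572.2 145.2  51.5]
flat [579.1 117.7  43.7]
base [590.3 145.2  13.7]
colTop [642.9  83.2 119.6]
bench [ 5.161e+02  6.900e+01 -4.000e-01]
bench [ 6.775e+02 -3.300e+00 -6.000e-01]
wedge [715.9  18.2  15.7]
boxB [ 563.1 -112.3   94.7]
cab [648.6  34.9 396.9]
cab2 [747.2 -16.3  67.9]
boxL [ 449.1 -125.8   79.6]
[592.05087032  69.17614257 190.        ]
```

apply_moves(
  rows=[
    [[0.044, 0, 0, 0, 0, 0, 0.85], [0.0405, 0, 0, 0, 0, 0, 0.85], [0, 0, 0, 0, 0, -8, 0.85], [0, 0, 0, 0, 0, -8, 0.85], [0, 0, 0, 0, 0, -8, 0.85], [0, 0, 0, 0, 0, -8, 0.85], [0, 0, 0, 0, 0, -8, 0.85], [0, 0, 0, 0, 0, -8, 0.85], [0, 0, 0, 0, 0, -8, 0.85], [0, 0, 0, 0, 0, -8, 0.85]],
  ],
)

```text
time_s: 11.9
position: [591.9, 67.6, 324.6]
tool_rot: [[-0.98, 0.201, 0.0], [0.201, 0.98, 0.0], [-0.0, 0.0, -1.0]]
force: [0.3, 0.2, -0.7]
finger_gap: 74.3
gripper_force: 0.0
```

apply_moves(
  rows=[
    [[0, 0, 0, 0, 0, -8, 0.85], [0, 0, 0, 0, 0, -8, 0.85], [0, 0, 0.04, 0, 0, 0, 0.85], [0, 0, 0.04, 0, 0, 0, 0.85], [0, 0, 0.02, 0, 0, 0, 0.85], [0, 0, 0, 0, 0, 0, 0.85], [0, 0, 0, 0, 0, 0, 0.85]],
  ],
)

```text
time_s: 12.6
position: [592.1, 67.5, 225.2]
tool_rot: [[-0.998, -0.071, 0.0], [-0.071, 0.998, -0.0], [-0.0, -0.0, -1.0]]
force: [-0.3, -0.1, 0.0]
finger_gap: 73.8
gripper_force: 0.0
```

apply_moves(
  rows=[
    [[0, 0.0015, 0.02, 0, 0, 0, 0.85], [0, 0, 0.015, 0, 0, 0, 0.85], [0, 0, 0.007, 0, 0, 0, 0.85], [0, 0, 0, 0, 0, 0, 0.4], [0, 0, 0, 0, 0, 0, 0.4], [0, 0, 0, 0, 0, 0, 0.4], [0, 0, 0, 0, 0, 0, 0.4], [0, 0, 0, 0, 0, 0, 0.4], [0, 0, 0, 0, 0, 0, 0.4]],
  ],
  squeeze=30,
)

```text
time_s: 13.5
position: [592.2, 69.3, 183.3]
tool_rot: [[-0.998, -0.071, 0.001], [-0.071, 0.998, 0.001], [-0.001, 0.0, -1.0]]
force: [-0.1, 1.9, 2.6]
finger_gap: 44.4
gripper_force: 30.0
```

apply_moves(
  rows=[
    [[0, 0, 0.00044, 0, 0, 8, 0.4], [0, 0, 0.00044, 0, 0, 8, 0.4], [0, 0, 0.00044, 0, 0, 8, 0.4], [0, 0, 0.00044, 0, 0, 8, 0.4], [0, 0, 0.00044, 0, 0, 8, 0.4], [0, 0, 0.00044, 0, 0, 8, 0.4], [0, 0, 0.00044, 0, 0, 8, 0.4], [0, 0, 0.00044, 0, 0, 8, 0.4], [0, 0, 0.00044, 0, 0, 8, 0.4], [0, 0, 0.00044, 0, 0, 8, 0.4]],
  ],
)

```text
time_s: 14.5
position: [591.9, 69.1, 178.8]
tool_rot: [[-0.237, 0.971, 0.0], [0.971, 0.237, 0.0], [0.0, 0.0, -1.0]]
force: [-1.0, 1.7, 3.4]
finger_gap: 44.2
gripper_force: 30.0
```

```bash
python3 - <<'E'
from h import *
s=ctrl.get_state(); print(s["position"],s["force"],s["wrist_torque"],s["joint_positions"],s["tool_rot"][:,0])
E
```

```text
[591.88126822  69.14750828 178.83147625] [-1.00831197  1.7442716   3.41893557] [0.14638915 0.26059348 0.12522008] [-9.19647718e-01  1.11718662e+01  9.51720891e+01  6.91545748e-03
  7.36344774e+01 -1.46586148e+01] [-2.37465835e-01  9.71395891e-01  1.67943100e-05]
```

Turning torque is 0.125 N m, so the knob is following. I continue this stroke.

apply_moves(
  rows=[
    [[0, 0, 0.00044, 0, 0, 8, 0.4], [0, 0, 0.00044, 0, 0, 8, 0.4], [0, 0, 0.00044, 0, 0, 8, 0.4], [0, 0, 0.00044, 0, 0, 8, 0.4], [0, 0, 0.00044, 0, 0, 8, 0.4], [0, 0, 0.00044, 0, 0, 8, 0.4], [0, 0, 0.00044, 0, 0, 8, 0.4], [0, 0, 0.00044, 0, 0, 8, 0.4], [0, 0, 0.00044, 0, 0, 8, 0.4], [0, 0, 0.00044, 0, 0, 8, 0.4]],
  ],
)

```text
time_s: 15.5
position: [591.8, 69.5, 174.4]
tool_rot: [[0.915, 0.402, 0.0], [0.402, -0.915, 0.001], [0.001, -0.001, -1.0]]
force: [-0.7, 2.3, 3.6]
finger_gap: 44.3
gripper_force: 30.0
```

apply_moves(
  rows=[
    [[0, 0, 0.00044, 0, 0, 8, 0.4], [0, 0, 0.00044, 0, 0, 8, 0.4], [0, 0, 0.00044, 0, 0, 8, 0.4], [0, 0, 0.00044, 0, 0, 8, 0.4], [0, 0, 0.00044, 0, 0, 8, 0.4], [0, 0, 0, 0, 0, 0, 0.4], [0, 0, 0, 0, 0, 0, 0.4]],
  ],
)

```text
time_s: 16.2
position: [592.0, 69.5, 172.2]
tool_rot: [[0.962, -0.271, 0.001], [-0.271, -0.962, 0.001], [0.0, -0.001, -1.0]]
force: [0.3, 2.9, 5.0]
finger_gap: 44.5
gripper_force: 30.0
```

```bash
python3 - <<'E'
from h import *
s=ctrl.get_state(); print(s["position"],s["force"],s["wrist_torque"],s["joint_positions"],s["tool_rot"][:,0])
E
```

```text
[592.02765493  69.50105122 172.15838416] [0.30586751 2.86814803 5.02010223] [ 0.93741951  0.16280311 -0.13913969] [-9.13974998e-01  1.15314032e+01  9.55057324e+01  6.06798331e-02
  7.29194520e+01  1.04818935e+02] [ 9.62451687e-01 -2.71452622e-01  4.73350234e-04]
```

apply_moves(
  rows=[
    [[0, 0, 0, 0, 0, 0, 0.85], [0, 0, 0, 0, 0, 0, 0.85], [0, 0, 0, 0, 0, 0, 0.85], [0, 0, 0, 0, 0, 0, 0.85], [0, 0, 0, 0, 0, -8, 0.85], [0, 0, 0, 0, 0, -8, 0.85], [0, 0, 0, 0, 0, -8, 0.85], [0, 0, 0, 0, 0, -8, 0.85], [0, 0, 0, 0, 0, -8, 0.85], [0, 0, 0, 0, 0, -8, 0.85]],
  ],
)

```text
time_s: 17.2
position: [591.7, 68.7, 171.3]
tool_rot: [[0.844, 0.536, -0.0], [0.536, -0.844, -0.0], [-0.0, 0.0, -1.0]]
force: [0.1, -0.3, -0.2]
finger_gap: 73.9
gripper_force: 0.0
```

apply_moves(
  rows=[
    [[0, 0, 0, 0, 0, -8, 0.85], [0, 0, 0, 0, 0, -8, 0.85], [0, 0, 0, 0, 0, -8, 0.85], [0, 0, 0, 0, 0, -8, 0.85], [0, 0, 0, 0, 0, -8, 0.85], [0, 0, 0, 0, 0, -8, 0.85], [0, 0, 0, 0, 0, -8, 0.85], [0, 0, 0, 0, 0, -8, 0.85], [0, 0, 0, 0, 0, -8, 0.85], [0, 0, 0, 0, 0, 0, 0.85]],
  ],
)

```text
time_s: 18.2
position: [591.7, 68.8, 171.3]
tool_rot: [[-0.244, 0.97, -0.0], [0.97, 0.244, -0.0], [-0.0, -0.0, -1.0]]
force: [0.3, -0.7, 0.5]
finger_gap: 74.1
gripper_force: 0.0
```

apply_moves(
  rows=[
    [[0, 0, 0, 0, 0, 0, 0.4], [0, 0, 0, 0, 0, 0, 0.4], [0, 0, 0, 0, 0, 0, 0.4], [0, 0, 0, 0, 0, 0, 0.4], [0, 0, 0, 0, 0, 0, 0.4], [0, 0, 0, 0, 0, 0, 0.4], [0, 0, 0, 0, 0, 0, 0.4]],
  ],
  squeeze=30,
)

```text
time_s: 18.9
position: [591.9, 69.0, 171.6]
tool_rot: [[-0.242, 0.97, 0.0], [0.97, 0.242, 0.0], [-0.0, 0.0, -1.0]]
force: [-0.3, -0.4, -0.1]
finger_gap: 44.4
gripper_force: 30.0
```

apply_moves(
  rows=[
    [[0, 0, 0.00044, 0, 0, 8, 0.4], [0, 0, 0.00044, 0, 0, 8, 0.4], [0, 0, 0.00044, 0, 0, 8, 0.4], [0, 0, 0.00044, 0, 0, 8, 0.4], [0, 0, 0.00044, 0, 0, 8, 0.4], [0, 0, 0.00044, 0, 0, 8, 0.4], [0, 0, 0.00044, 0, 0, 8, 0.4], [0, 0, 0.00044, 0, 0, 8, 0.4], [0, 0, 0.00044, 0, 0, 8, 0.4], [0, 0, 0.00044, 0, 0, 8, 0.4]],
  ],
)

```text
time_s: 19.9
position: [591.4, 69.3, 167.2]
tool_rot: [[0.915, 0.402, -0.001], [0.402, -0.915, 0.001], [-0.001, -0.001, -1.0]]
force: [-1.1, 0.3, 1.3]
finger_gap: 44.4
gripper_force: 30.0
```

```bash
python3 - <<'E'
from h import *
s=ctrl.get_state(); x=s["tool_rot"][:,0]; print(s["position"],s["force"],s["wrist_torque"],s["joint_positions"][5],np.degrees(np.arctan2(x[1],x[0])))
E
```

```text
[591.42146683  69.34899784 167.15129225] [-1.05664451  0.33675988  1.31685953] [0.3404834  0.22029668 0.14362882] 65.34328366018218 23.72990845088634
```

apply_moves(
  rows=[
    [[0, 0, 0.00044, 0, 0, 8, 0.4], [0, 0, 0.00044, 0, 0, 8, 0.4], [0, 0, 0.00044, 0, 0, 8, 0.4], [0, 0, 0.0003, 0, 0, 6, 0.4], [0, 0, 0, 0, 0, 0, 0.4], [0, 0, 0, 0, 0, 0, 0.4]],
  ],
)

```text
time_s: 20.5
position: [591.5, 69.5, 165.6]
tool_rot: [[0.995, -0.101, -0.0], [-0.101, -0.995, 0.001], [-0.001, -0.001, -1.0]]
force: [-1.3, 3.4, 1.6]
finger_gap: 44.5
gripper_force: 30.0
```

```bash
python3 - <<'E'
from h import *
s=ctrl.get_state(); x=s["tool_rot"][:,0]; print(s["position"],s["force"],s["wrist_torque"],s["joint_positions"][5],np.degrees(np.arctan2(x[1],x[0])))
E
```

```text
[591.54057978  69.51041538 165.55014335] [-1.33699181  3.3793383   1.59131553] [ 0.73586091  0.23086062 -0.05055685] 94.86806007814631 -5.796273903985418
```

apply_moves(
  rows=[
    [[0, 0, 0, 0, 0, 0, 0.85], [0, 0, 0, 0, 0, 0, 0.85], [0, 0, 0, 0, 0, 0, 0.85], [0, 0, 0, 0, 0, 0, 0.85], [0, 0, -0.03, 0, 0, 0, 0.85], [0, 0, -0.045, 0, 0, 0, 0.85], [0, 0, -0.045, 0, 0, 0, 0.85], [0, 0, -0.04, 0, 0, 0, 0.85], [-0.045, 0, 0, 0, 0, 0, 0.85], [-0.04, 0, 0, 0, 0, 0, 0.85]],
  ],
)

```text
time_s: 21.5
position: [507.5, 77.5, 327.2]
tool_rot: [[0.995, -0.104, 0.003], [-0.104, -0.995, -0.0], [0.003, -0.0, -1.0]]
force: [-1.1, 0.0, 0.1]
finger_gap: 74.1
gripper_force: 0.0
```

apply_moves(
  rows=[
    [[0, 0, 0, 0, 0, 0, 0.85], [0, 0, 0, 0, 0, 0, 0.85], [0, 0, 0, 0, 0, 0, 0.85], [0, 0, 0, 0, 0, 0, 0.85]],
  ],
)

```text
time_s: 21.9
position: [508.1, 77.6, 325.5]
tool_rot: [[0.995, -0.104, 0.0], [-0.104, -0.995, -0.0], [0.0, 0.0, -1.0]]
force: [-0.2, -0.1, -0.4]
finger_gap: 74.0
gripper_force: 0.0
```

```bash
python3 - <<'E'
from h import *
c=cal("wrist"); f,cx,cy,R,t=c
ii=[ctrl.camera("wrist") for _ in range(6)]; im=ii[0][0]; d=np.median([x[1] for x in ii],0)
v,u=np.mgrid[:400,:640]; r=np.hypot(u-cx,v-cy)+1e-9; th=r/f; k=np.tan(th)/r
P=(np.stack([(u-cx)*k*d,(v-cy)*k*d,d],-1)-t)@R
for n,p,w in[("cap",(591,69,179),3),("kn",(581.5,67,179),2),("kn",(601.5,72,179),2),("kn",(588,80,179),2),("kn",(594,58,179),2),("base",(590,145,14),2),("disc",(572.2,145,49),2),("colTop",(643,83,120),3)]:
    U,V=np.round(proj("wrist",p,c)).astype(int); print(n,U,V,np.median(P[V-w:V+w+1,U-w:U+w+1].reshape(-1,3),0).round(1))
ims,_=ctrl.camera("scene")
save("v5.png",np.hstack([cv2.resize(im[20:320,150:490],(400,350)),cv2.resize(ims[140:260,330:430],(390,350),interpolation=cv2.INTER_CUBIC)]))
s=ctrl.get_state(); print(s["position"],s["force"])
E
```

```text
cap 317 106 [590.5  68.9 180.5]
kn 320 115 [581.6  67.  179.3]
kn 312 95 [601.5  72.4 179.4]
kn 306 110 [587.8  79.6 179.1]
kn 328 101 [594.2  58.1 179.2]
base 266 113 [590.3 145.4  14.2]
disc 264 126 [572.7 144.   52.2]
colTop 300 63 [642.6  82.7 120. ]
[507.4157912   77.72860324 325.3253373 ] [ 0.24251612  0.40907204 -0.14145101]
```

View pics/v5.png

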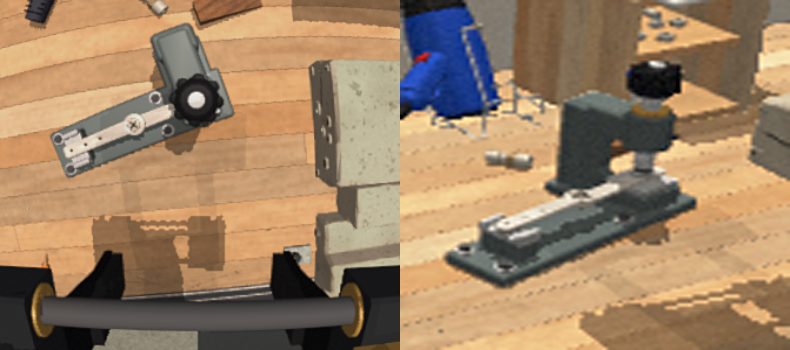

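The knob sank 16.7 mm, as turned and without slipping, so the foot is compressed by at least 3 mm (12 N or more). The view shows the bar lying straight from the rest to the anvil under the foot, with its disc about 2 mm from ideal. The gripper is clear, so I hand the job in.

```bash
python3 -c "
from station import ctrl
print(ctrl.sign_off())"
```

```text
the job is handed in; nothing more can be done
None
```

The job is handed in: the steel bar lies flat from the forked rest to the anvil, with the foot screwed down about 310° in all. From how far the knob sank, the foot should press with at least 12 N; I did not measure that force directly, and the sign-off gave no verdict.

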